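Clear the yoghurt pot through the caddy's swing flap

ROBOT

A 6-joint arm with a two-finger parallel gripper is mounted at the origin on the work surface. World frame = base frame: x ahead of the robot, y to its left, z up, the work surface at z = 0. Lengths are in m, angles in rad, forces in N, time in s.
With the tool pointing down it reaches from about 0.275 to 0.825 m from the base axis. Payload 5.2 kg.
Tool frame: the origin (TCP) lies on the centre line of the jaws, within the pads' length; the fingertips stand ahead of it and the grasp point (between the pads) is the TCP (r.tip_extent is the z of the fingertips in the tool frame, in m); z points along the fingers, x is the direction in which the jaws open and shut, and the axes are right-handed (so a half turn about z gives the same grasp; the last joint's range is limited). The gripper opens to 93 mm and grips with 3 to 60 N. Pads are 15 mm wide; open, the fingers measure 128 mm over their backs; the gripper's body (75 mm by 188 mm) begins 65 mm behind the grasp point.
Start: joints at [-1.491, 0.259, 1.535, -0, 1.348, -0.203], TCP at [0.153, -0.528, 0.238] pointing down, gripper open.
Joint ranges: [-3.14, 3.14], [-0.91, 2.08], [0.19, 2.58], [-1.22, 4.36], [0.22, 2.71], [-3.12, 3.12]. Speed limits (rad/s): [2.57, 2.57, 3.14, 3.14, 3.14, 3.14].

INTERFACE

Orientations are given as [roll, pitch, yaw] about the fixed x, y, z axes, in that order (R = Rz(yaw) Ry(pitch) Rx(roll)).
In Python, from rig import r gives the robot as it stands.
- The arm moves only by the shell command python3 -m jog 'ROWS' [FORCE]. ROWS is JSON, one flat list of numbers, 5 for each row, row after row: the finger opening in m, from 0 to 0.093, then the shift along the world's x, y, z in m, then the turn about the world's z in degrees. A call has 1 to 20 rows; each row is the pose to reach, as a shift and turn from the pose measured when the call began; what a row does not reach only later rows make up. A row lasts 1/10 s, in which the tool goes at most 50 mm and 8.59 degrees, less where a joint would pass 70% of its speed; a pose out of reach is approached as far as the arm can. A call with a gripper value outside its range is refused whole. The fingers move at their own pace and stop on an object; FORCE is the grip in N (left out, the last holds). Time passes only in rows, so rows that repeat a pose let the fingers close. It gives the time, the measured TCP pose, the force and the opening at its end, in the units of the state.
- r.read_state(): the state, without advancing time (a new reading comes with each control period).
- r.camera(name): name is "side" or "top"; returns the picture (420x560x3 uint8, red, green, blue); there is no depth.
- r.camera_info(name): a dict with "K" (3x3 intrinsics, pixels), "origin" and "rotation" of the camera in the world. Camera axes: x right, y down, z forward; pixel columns grow to the right and rows downward; lengths in m; the calibration is good to about 2 mm. A picture is of the moment at which its call begins. camera_info takes no time and is no camera call.
- r.finish_job(): hands the job in, once; it reports no verdict.
The state is a dict: "time_s": time; "joints": joint angles; "joint_velocities": joint speeds; "joint_torque": joint torques, N m; "ee_pos": TCP position; "tool_rot": TCP orientation; "ft_force": force on the tool from outside, world axes, zero at the start; "torque": the same for the moment, N m; "opening": finger opening in m.
Only numpy, scipy, OpenCV 4.12 (cv2) and the standard library are available. Lean on these libraries where they do the work, as an engineer would, in place of code of your own. Each camera call takes 0.05 s, during which the arm holds its last target.

TASK

The meal is over: clear the small empty yoghurt pot off the high chair's tray into the waste caddy that hangs on the tray's edge. Push the caddy's self-closing flap open with one finger and, while that finger holds it so that the flap does not bear on the sticky pot, slide the pot over the sill with the other finger, keeping the flap open until the pot has dropped in; then let it swing shut and come away. Do not pinch or lift the pot, and leave the bowl, the big cup, the spoon and the night light where they are.

Things in the scene. Friction and masses are not known exactly. Their poses are not given: they have to be found in the camera images.
- chair: High chair with a matte charcoal tray, fixed. Origin: centre of the tray's flat level top, z up. The tray is 380 mm along its x (robot side to child's seat) and 520 mm along y. A rim 12 mm high, 10 mm thick runs round it except along the edge at y = +260 mm, which is open: there the caddy hangs.
- caddy: Grey plastic waste caddy hung on the tray's open edge, fixed. Origin: middle of the sill, on the tray's edge, level with the tray's top; x runs along the sill, +y leads level from the tray into the caddy, z up. Sill flush with the tray (1 mm lower). Mouth 216 mm wide between low cheeks; two hooks 3 mm high lie on the tray at x = -102 and +102 mm (16 mm wide, reaching to y = -34 mm).
- flap (a joint): Self-closing flap, rad: 0 shut, 1.1 hanging vertically, 1.5 stop. Hinge along the caddy's x at y = 105, z = 41 mm. Shut, it slopes down 27 degrees from the hinge to its free edge at y = 7 mm, 8 mm below the sill, just behind the sill. Pushed to +y it swings in and down; spring and weight shut it (2 to 5 N at a finger).
- pot_mid (a point): Centre (15 mm above its underside) of the small empty yoghurt pot: white plastic, round, straight-sided, open on top, 42 mm in diameter, 30 mm tall, about 15 g, standing on the tray 65 to 170 mm before the sill, opposite the caddy's mouth. It slides freely.
- bowl: Bamboo bowl, 116 mm across, 42 mm tall, on the tray; origin at the centre of its underside. Leave alone.
- cup: Big red silicone stacking cup, 68 mm across the rim, 52 mm tall, on the tray; origin at the centre of its underside. Leave alone.
- spoon: Steel child's spoon, 140 mm long, lying on the tray near its robot-side edge; origin under its middle. Leave alone.
- moon: Night light shaped like a crescent moon on a round base 60 mm across with a small toggle, about 98 mm tall, on the tray; origin at the centre of its underside. Leave alone.
- caddy_in (a point): Middle of the caddy's floor, 198 mm below the sill. The inside is 216 mm along x and 157 mm along y, clear below the flap. The hood's roof, 48 mm above the sill, begins 101 mm beyond the sill; between sill and roof there is only the flap, nothing above it.
- flap_edge (a point): Middle of the free lower edge of the flap's white panel: flat, 196 mm wide, 110 mm from hinge to edge, 4 mm thick. A vertical finger with its tip 5 to 10 mm above the tray meets it at y = 30 to 40 mm in the caddy's frame and has it nearly vertical at y = 92 mm, deep enough; beyond 95 mm it presses on the hinge. The pot falls once its centre is past the sill.

How it is judged:
By the outcome, as a careful person would: the job done as asked, in the order asked, and still so for the second after the job is handed in, with the robot touching nothing.
It also fails if it takes over 42 s, if anything falls off the work surface, if the arm or the gripper's body presses on something with over 40 N, if the wrist force passes 120 N, or if a joint passes its speed limit or range.

## Working session

There is one attempt and no reset: what is moved stays moved. The work goes in short steps, Python scripts to look and compute and a shell command to move; the robot and the scene stay as the last step left them, time stands still between calls to the robot, and variables do not carry over. Pictures are saved under pics/ and viewed, and the job is handed in when it is done.

```bash
mkdir -p pics; ls; python3 - <<'E'
from rig import r
import cv2
for n in("side","top"):
    cv2.imwrite(f"pics/{n}0.png",r.camera(n)[:,:,::-1]); print(n,r.camera_info(n))
print(r.read_state(), r.tip_extent)
E
```

```text
pics
side {'K': array([[423.53220386,   0.        , 284.34296539],
       [  0.        , 423.53220386, 200.08319777],
       [  0.        ,   0.        ,   1.        ]]), 'origin': array([0.48441545, 0.86837078, 0.59752456]), 'rotation': array([-2.16024163, -0.00813522, -3.02873529])}
top {'K': array([[471.61099196,   0.        , 285.94253611],
       [  0.        , 471.61099196, 204.74065966],
       [  0.        ,   0.        ,   1.        ]]), 'origin': array([ 0.37859108, -0.0239233 ,  0.93567665]), 'rotation': array([-2.91890130e+00,  1.33904910e-03, -1.51190873e+00])}
{'time_s': 0.1, 'joints': array([-1.49079399e+00,  2.59306464e-01,  1.53592675e+00, -2.77857739e-05,
        1.34798369e+00, -2.02774586e-01]), 'joint_velocities': array([-0.00187878, -0.00026904, -0.00275567, -0.00061444, -0.00016612,
        0.00024536]), 'joint_torque': array([ 1.78502036e-03, -4.38211441e+01, -2.84641564e+01,  7.19113299e-02,
        3.62805894e-02, -5.14069973e-05]), 'ee_pos': array([ 0.15345402, -0.5277052 ,  0.23690006]), 'tool_rot': array([-3.14129208e+00,  1.59642511e-03, -1.28801300e+00]), 'ft_force': array([ 0.03257029, -0.47863906, -0.46970719]), 'torque': array([-0.02520836, -0.01263759, -0.03803715]), 'opening': 0.09279359916720546} 0.019
```

View pics/side0.png

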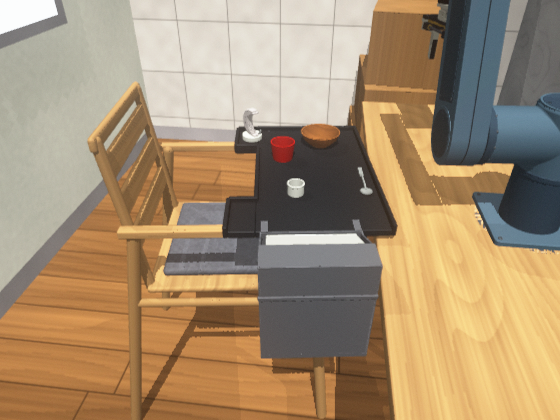

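View pics/top0.png

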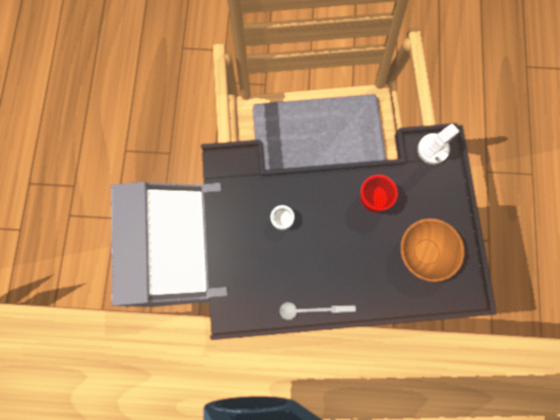

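```bash
python3 - <<'E'
import cv2
t=cv2.imread("pics/top0.png"); s=cv2.imread("pics/side0.png")
cv2.imwrite("pics/t1.png",cv2.resize(t[135:345,100:300],None,fx=2.8,fy=2.8,interpolation=cv2.INTER_CUBIC))
cv2.imwrite("pics/s1.png",cv2.resize(s[120:280,220:400],None,fx=3.5,fy=3.5,interpolation=cv2.INTER_CUBIC))
E
```

```text
(no output)
```

View pics/t1.png

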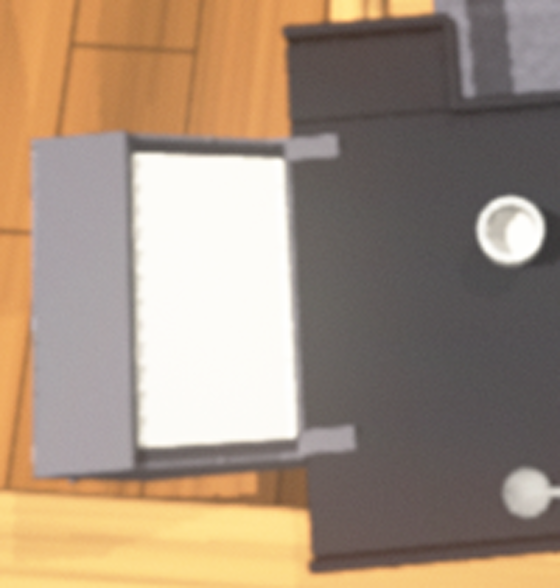

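View pics/s1.png

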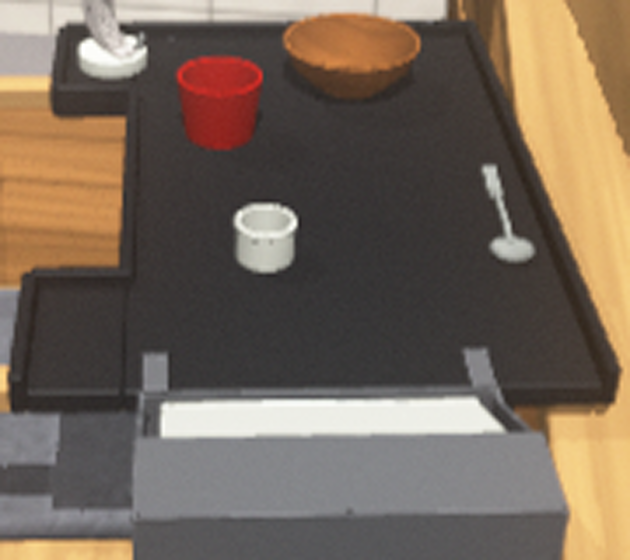

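```bash
cat > h.py <<'E'
import numpy as np
from scipy.spatial.transform import Rotation as R
from scipy.optimize import least_squares
from rig import r
C={n:r.camera_info(n) for n in("side","top")}
def M(n): return R.from_euler('xyz',C[n]["rotation"]).as_matrix()
def proj(n,P):
    c=(np.atleast_2d(P)-C[n]["origin"])@M(n); q=c@C[n]["K"].T; return q[:,:2]/q[:,2:]
def ray(n,uv,z):
    d=M(n)@np.linalg.solve(C[n]["K"],[*uv,1]); o=C[n]["origin"]; return o+d*(z-o[2])/d[2]
E
python3 - <<'E'
from h import *
T=lambda u,v:(100+u/2.8,135+v/2.8)
S=lambda u,v:(220+u/3.5,120+v/3.5)
P=np.array([[110,-34,3],[94,-34,3],[-94,-34,3],[-110,-34,3]])/1e3
o=[("top",P,np.array([T(338,134),T(340,156),T(354,424),T(357,449)])),("side",P,np.array([S(143,353),S(167,353),S(464,349),S(487,348)]))]
def W(p,P): return R.from_euler('z',p[3]).apply(P)+p[:3]
f=lambda p:np.concatenate([(proj(n,W(p,P))-q).ravel() for n,P,q in o])
s=least_squares(f,[.3,.2,.1,0]);p=s.x;print(p,np.degrees(p[3]),f(p).round(1))
np.save("cad.npy",p)
# pot
q=least_squares(lambda x:np.concatenate([proj("top",[x[0],x[1],p[2]+.03])[0]-T(511,230),proj("side",[x[0],x[1],p[2]+.03])[0]-S(266,223)]),[.4,0]);print(q.x,q.fun)
print("caddy frame",R.from_euler('z',-p[3]).apply([q.x[0]-p[0],q.x[1]-p[1],0]))
for nm,P in dict(roofL=[.11,.101,.048],roofR=[-.11,.101,.048],cor=[-.19,0,.012],cor2=[-.108,0,0],flapL=[.098,.007,-.008],hng=[.098,.105,.041],).items():
    a=proj("top",W(p,np.array([P])))[0];b=proj("side",W(p,np.array([P])))[0]
    print(nm,((a-[100,135])*2.8).round(),((b-[220,120])*3.5).round())
E
```

```text
[0.50456451 0.13850354 0.03195366 0.1441583 ] 8.25966229570808 [ 0.   0.3 -0.2  0.2  0.3  0.9 -0.3  0.5 -0.5 -0.2 -0.2 -0.2 -1.1 -0.1
 -0.5  0.1]
[ 0.55124109 -0.00549218] [-0.30092385  0.21128688 -0.24021284 -0.75542595]
caddy frame [ 0.02550605 -0.14920761  0.        ]
roofL [128. 134.] [135. 434.]
roofR [135. 467.] [537. 428.]
cor [309. 580.] [625. 368.]
cor2 [306. 452.] [491. 385.]
flapL [284. 160.] [160. 406.]
hng [126. 154.] [158. 448.]
```

```bash
python3 - <<'E'
from h import *
p=np.load("cad.npy");W=lambda P:R.from_euler('z',p[3]).apply(P)+p[:3]
s=r.read_state()['ee_pos']
a=W([.0255,-.1295,.026]);print(a,a-s,"dir",W([0,1,0])-p[:3])
c=ray("top",(379,193),p[2]+.05);print("cup caddy",R.from_euler('z',-p[3]).apply(c-p[:3]))
E
```

```text
[0.54840391 0.01401014 0.05795366] [ 0.39494989  0.54171534 -0.1789464 ] dir [-0.14365951  0.98962717  0.        ]
cup caddy [ 0.05225736 -0.33290069  0.05      ]
```

```bash
python3 -m jog '[0.093,0.028,0.038,0,-1, 0.093,0.056,0.077,0,-2, 0.093,0.085,0.116,0,-3, 0.093,0.113,0.155,0,-4, 0.093,0.141,0.193,0,-5, 0.093,0.169,0.232,0,-6, 0.093,0.197,0.271,0,-7, 0.093,0.226,0.31,0,-7.94, 0.093,0.254,0.348,0,-7.94, 0.093,0.282,0.387,0,-7.94, 0.093,0.31,0.426,0,-7.94, 0.093,0.339,0.464,0,-7.94, 0.093,0.367,0.503,-0.02,-7.94, 0.093,0.395,0.5417,-0.04,-7.94, 0.093,0.395,0.5417,-0.08,-7.94, 0.093,0.395,0.5417,-0.08,-7.94, 0.093,0.395,0.5417,-0.08,-7.94, 0.093,0.395,0.5417,-0.08,-7.94]' 10
python3 - <<'E'
from h import *
import cv2
for n in("side","top"): cv2.imwrite(f"pics/{n}2.png",r.camera(n)[:,:,::-1])
t=cv2.imread("pics/top2.png"); s=cv2.imread("pics/side2.png")
cv2.imwrite("pics/m2.png",np.hstack([t[100:320,100:320],s[80:300,200:420]]).repeat(1,0))
cv2.imwrite("pics/m2.png",cv2.resize(cv2.imread("pics/m2.png"),None,fx=1.8,fy=1.8))
print(r.read_state()['ee_pos'],r.read_state()['tool_rot'])
E
```

```text
time_s: 1.9
ee_pos: [0.5491, 0.013, 0.1587]
tool_rot: [-3.139, 0.001, -1.428]
ft_force: [0.3, -0.1, 0.2]
opening: 0.0933
[0.54934071 0.01280198 0.15904123] [-3.13798857e+00  3.33182584e-04 -1.42818417e+00]
```

View pics/m2.png

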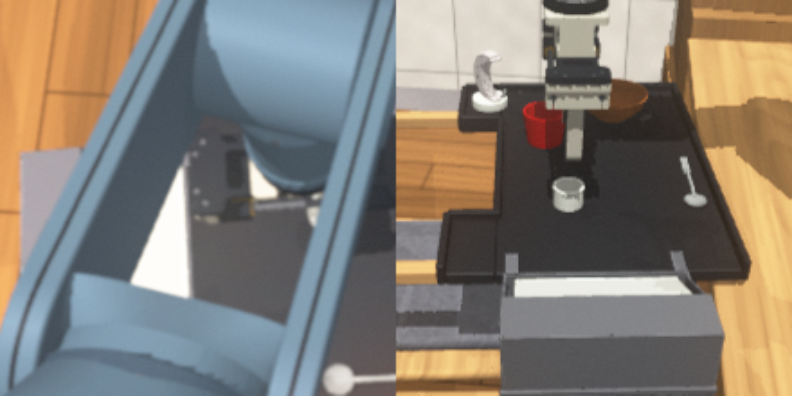

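```bash
python3 -m jog '[0.093,-0.001,0.001,-0.03,0, 0.093,-0.001,0.001,-0.06,0, 0.093,-0.001,0.001,-0.08,0, 0.093,-0.001,0.001,-0.095,0, 0.093,-0.001,0.001,-0.1,0, 0.093,-0.001,0.001,-0.1,0, 0.093,-0.001,0.001,-0.1,0]'
python3 - <<'E'
from h import *
import cv2
s=r.camera("side")[:,:,::-1]
cv2.imwrite("pics/s3.png",cv2.resize(s[80:260,220:400],None,fx=3.3,fy=3.3,interpolation=cv2.INTER_CUBIC))
st=r.read_state();print(st['ee_pos'],st['tool_rot'],st['ft_force'])
p=np.load("cad.npy");e=st['ee_pos'];print(R.from_euler('z',-p[3]).apply(e-p[:3]))
# front finger bottom corners predicted in s3
Q=R.from_euler('z',p[3]).apply(np.array([[.0075,.064,-.019],[-.0075,.064,-.019]]))+e
print((proj("side",Q)-[220,80])*3.3)
E
```

```text
time_s: 2.7
ee_pos: [0.5493, 0.0133, 0.0604]
tool_rot: [-3.136, -0.0, -1.429]
ft_force: [-0.1, -0.5, -0.1]
opening: 0.0929
[0.54930857 0.01344017 0.06047054] [-3.13557238e+00 -4.00052795e-04 -1.42854981e+00] [ 0.3182172  -0.02268349 -0.37080557]
[ 0.02631339 -0.13019402  0.02851688]
[[243.78042638 427.7162176 ]
 [265.40044846 427.47106878]]
```

View pics/s3.png

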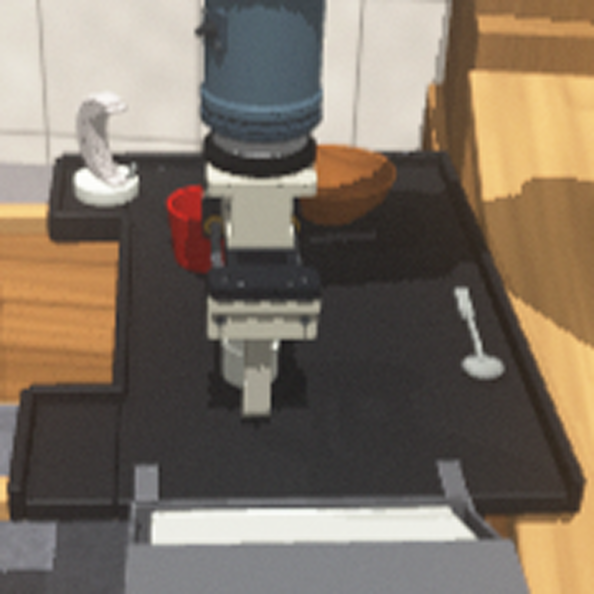

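```bash
python3 -m jog '[0.093,-0.0022,0.0099,-0.0015,0, 0.093,-0.0037,0.0198,-0.0015,0, 0.093,-0.0051,0.0297,-0.0015,0, 0.093,-0.0065,0.0396,-0.0015,0, 0.093,-0.008,0.0495,-0.0015,0, 0.093,-0.0094,0.0594,-0.0015,0, 0.093,-0.0109,0.0693,-0.0015,0, 0.093,-0.0123,0.0792,-0.0015,0, 0.093,-0.0137,0.0891,-0.0015,0, 0.093,-0.0144,0.094,-0.0015,0, 0.093,-0.0144,0.094,-0.0015,0, 0.093,-0.0144,0.094,-0.0015,0]'
python3 - <<'E'
from h import *
import cv2
s=r.camera("side")[:,:,::-1]
t=r.camera("top")[:,:,::-1]
a=cv2.resize(s[140:300,220:360],None,fx=3.5,fy=3.5,interpolation=cv2.INTER_CUBIC)
cv2.imwrite("pics/s4.png",a)
cv2.imwrite("pics/t4.png",t)
st=r.read_state()
p=np.load("cad.npy");e=st['ee_pos'];print(R.from_euler('z',-p[3]).apply(e-p[:3]),st['ft_force'],np.degrees(st['tool_rot'][2]-p[3]))
E
```

```text
time_s: 3.95
ee_pos: [0.5349, 0.1074, 0.0589]
tool_rot: [-3.136, -0.001, -1.428]
ft_force: [-0.0, -0.9, -0.1]
opening: 0.093
[ 0.02563332 -0.03545147  0.02699339] [-0.10605633  0.47842282  0.23312652] -90.13248471707587
```

View pics/s4.png

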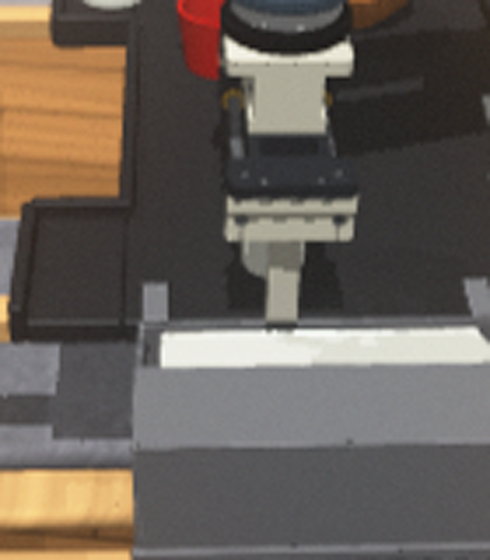

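View pics/t4.png

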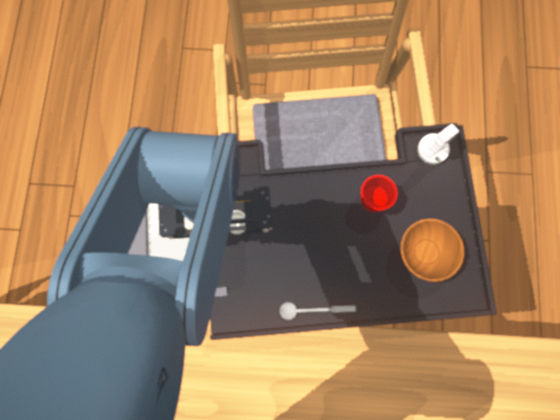

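```bash
python3 - <<'E'
from h import *
import cv2
p=np.load("cad.npy");W=lambda P:R.from_euler('z',p[3]).apply(P)+p[:3]
th=np.linspace(0,2*np.pi,40)
s=cv2.imread("pics/s4.png");t=cv2.imread("pics/t4.png")[170:270,130:290]
t=cv2.resize(t,None,fx=5,fy=5,interpolation=cv2.INTER_CUBIC)
for z in(.0,.03):
  P=W(np.c_[.0255+.021*np.cos(th),-.061+.021*np.sin(th),0*th+z])
  cv2.polylines(s,[((proj("side",P)-[220,140])*3.5).astype(np.int32)],1,(0,0,255))
  if z: cv2.polylines(t,[((proj("top",P)-[130,170])*5).astype(np.int32)],1,(0,0,255))
cv2.imwrite("pics/s4b.png",s);cv2.imwrite("pics/t4b.png",t)
E
```

```text
(no output)
```

View pics/s4b.png

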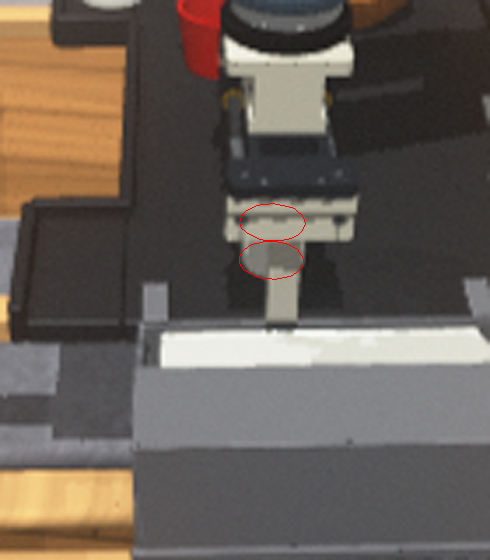

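View pics/t4b.png

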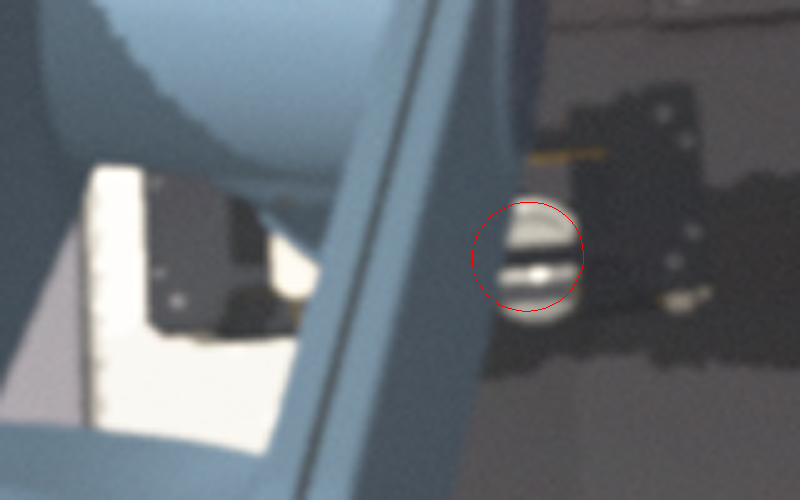

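```bash
python3 -m jog '[0.093,-0.0011,0.0079,0,0, 0.093,-0.0023,0.0158,0,0, 0.093,-0.0034,0.0238,0,0, 0.093,-0.0046,0.0317,0,0, 0.093,-0.0057,0.0396,0,0, 0.093,-0.0069,0.0475,0,0, 0.093,-0.0075,0.0515,0,0, 0.093,-0.0075,0.0515,0,0, 0.093,-0.0075,0.0515,0,0]'
cat > look.py <<'E'
from h import *
import cv2,sys
k=sys.argv[1]
s=r.camera("side")[:,:,::-1]
t=r.camera("top")[:,:,::-1]
a=cv2.resize(s[140:280,260-40:360],None,fx=3.8,fy=3.8,interpolation=cv2.INTER_CUBIC)
b=cv2.resize(t[170:270,110:270],None,fx=5,fy=5,interpolation=cv2.INTER_CUBIC)
cv2.imwrite(f"pics/s{k}.png",a)
cv2.imwrite(f"pics/t{k}.png",b)
st=r.read_state()
p=np.load("cad.npy");e=st['ee_pos'];print(st['time_s'],R.from_euler('z',-p[3]).apply(e-p[:3]),st['ft_force'],np.degrees(st['tool_rot'][2]-p[3]),st['opening'])
E
python3 look.py 5
```

```text
time_s: 4.95
ee_pos: [0.5275, 0.1588, 0.0589]
tool_rot: [-3.136, -0.0, -1.429]
ft_force: [1.0, 0.0, 0.4]
opening: 0.0929
5.05 [0.02562705 0.01644966 0.02700584] [ 0.52726741  0.01692764 -0.22399748] -90.14573451503581 0.0930192671218823
```

View pics/s5.png

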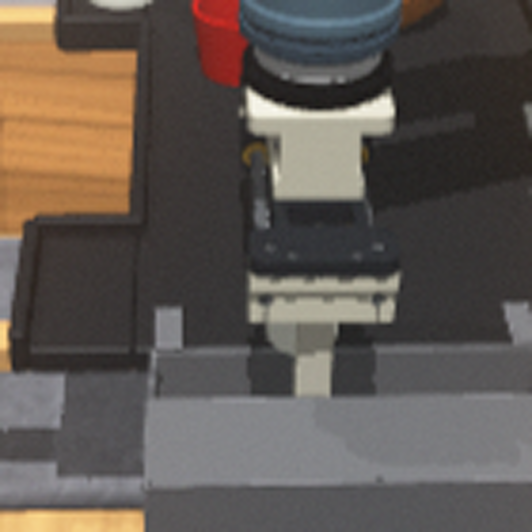

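View pics/t5.png

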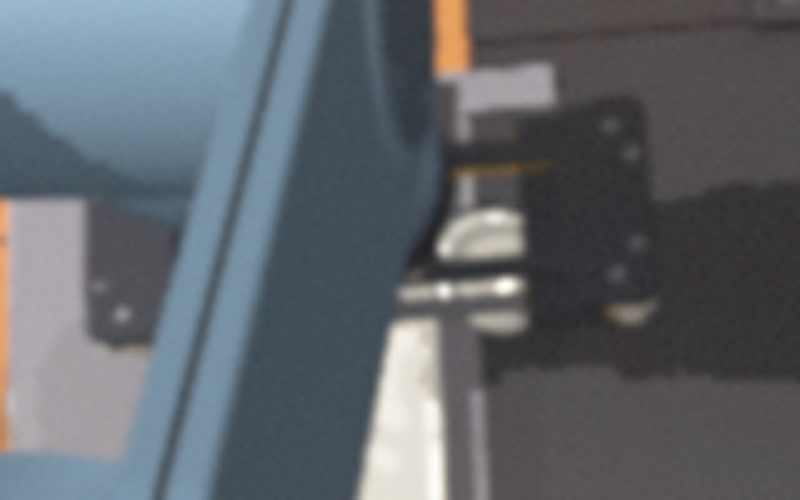

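```bash
python3 - <<'E'
from h import *
import cv2
p=np.load("cad.npy");W=lambda P:R.from_euler('z',p[3]).apply(P)+p[:3]
t=cv2.imread("pics/t5.png")
for q,c in((0,(0,0,255)),(.6,(0,255,255)),(.8,(0,255,0)),(1.0,(255,0,0))):
  a=np.radians(27)+q
  P=np.array([[x,.105-.11*np.cos(a)*k,.041-.11*np.sin(a)*k] for x,k in((.098,1),(-.098,1),(-.098,0))])
  cv2.polylines(t,[((proj("top",W(P))-[110,170])*5).astype(np.int32)],0,c,2)
cv2.imwrite("pics/t5b.png",t)
E
```

```text
(no output)
```

View pics/t5b.png

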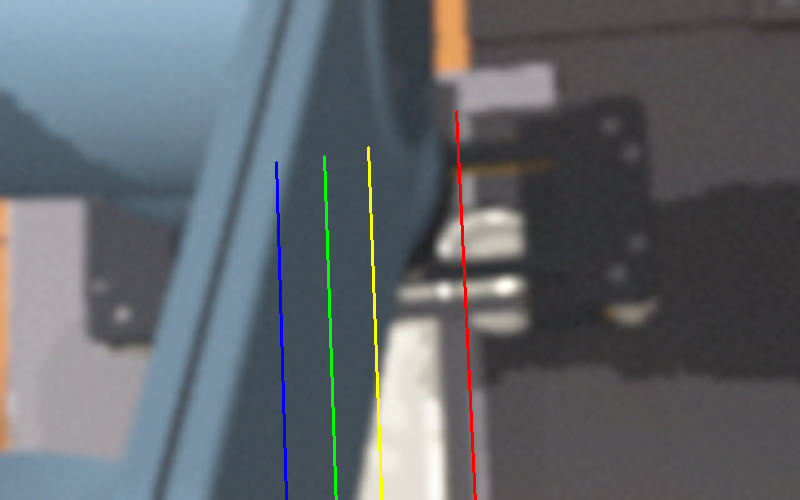

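```bash
python3 - <<'E'
from h import *
import cv2
p=np.load("cad.npy");W=lambda P:R.from_euler('z',p[3]).apply(P)+p[:3]
s=cv2.imread("pics/s5.png")
for q,c in((0,(0,0,255)),(.2,(255,0,255)),(.4,(0,255,255)),(.8,(0,255,0))):
  a=np.radians(27)+q
  P=np.array([[x,.105-.11*np.cos(a)*k,.041-.11*np.sin(a)*k] for x,k in((.098,0),(.098,1),(-.098,1),(-.098,0))])
  cv2.polylines(s,[((proj("side",W(P))-[220,140])*3.8).astype(np.int32)],0,c,1)
# finger bottom candidates
e=r.read_state()['ee_pos']
for d,c in((.0465,(255,255,0)),(.055,(0,128,255)),(.064,(255,255,255))):
  Q=R.from_euler('z',p[3]).apply(np.array([[.009,d,-.019],[-.009,d,-.019]]))+e
  cv2.polylines(s,[((proj("side",Q)-[220,140])*3.8).astype(np.int32)],0,c,1)
cv2.imwrite("pics/s5b.png",s)
# roof: finger bottom in s3/s4
import sys
raw=cv2.imread("pics/t4.png")
E
```

```text
(no output)
```

View pics/s5b.png

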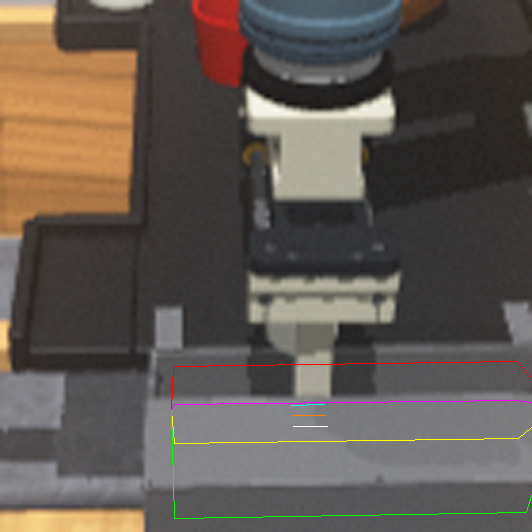

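```bash
python3 -m jog '[0.093,-0.0017,0.0119,0,0, 0.093,-0.003,0.0208,0,0, 0.093,-0.003,0.0208,0,0, 0.093,-0.003,0.0208,0,0]'
python3 look.py 6
```

```text
time_s: 5.45
ee_pos: [0.5245, 0.1798, 0.059]
tool_rot: [-3.135, -0.0, -1.428]
ft_force: [-0.1, -1.8, 0.7]
opening: 0.0928
5.55 [0.02567204 0.03767081 0.02715017] [-0.1052064  -1.96077892  1.86285972] -90.13041607278095 0.09319045317288475
```

View pics/s6.png

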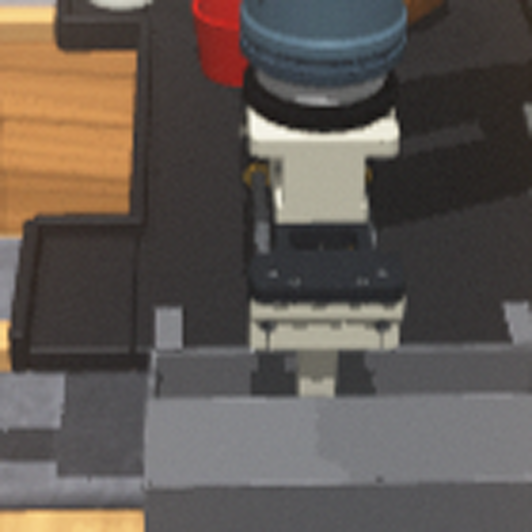

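View pics/t6.png

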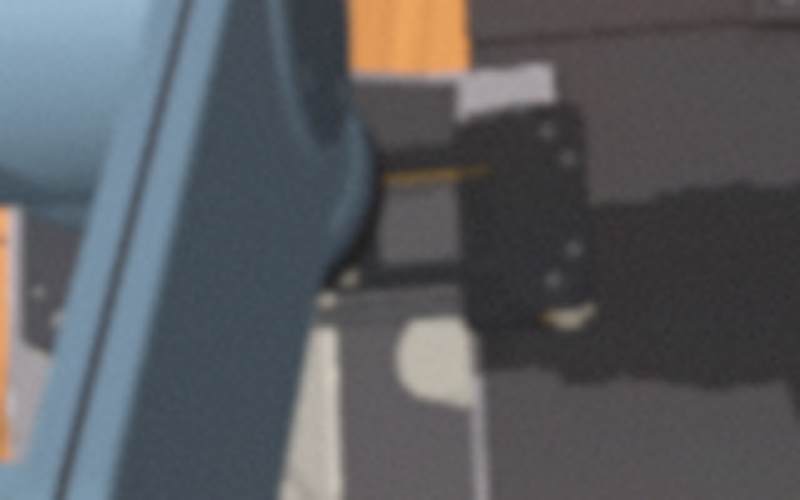

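```bash
python3 - <<'E'
from h import *
p=np.load("cad.npy")
for z in(-.198,-.168): print(R.from_euler('z',-p[3]).apply(ray("top",(110+437/5,170+360/5),p[2]+z)-p[:3]))
E
python3 -m jog '[0.093,0.0011,-0.0079,0,0, 0.093,0.0023,-0.0158,0,0, 0.093,0.0034,-0.0238,0,0, 0.093,0.0046,-0.0317,0,0, 0.093,0.0057,-0.0396,0,0, 0.093,0.0069,-0.0475,0,0, 0.093,0.008,-0.0554,0,0, 0.093,0.0092,-0.0633,0,0, 0.093,0.0103,-0.0713,0,0, 0.093,0.0115,-0.0792,0,0, 0.093,0.0122,-0.0841,0,0, 0.093,0.0122,-0.0841,0.03,0, 0.093,0.0122,-0.0841,0.07,0, 0.093,0.0122,-0.0841,0.11,0, 0.093,0.0122,-0.0841,0.15,0, 0.093,0.0122,-0.0841,0.15,0]'
python3 -m jog '[0.093,-0.02,-0.04,0,0, 0.093,-0.04,-0.08,0,0, 0.093,-0.06,-0.12,0,0, 0.093,-0.08,-0.16,0,0, 0.093,-0.1,-0.2,0,0, 0.093,-0.12,-0.24,0,0, 0.093,-0.14,-0.28,0,0, 0.093,-0.16,-0.32,0,0, 0.093,-0.18,-0.36,0,0, 0.093,-0.2,-0.4,0,0, 0.093,-0.22,-0.44,0,0, 0.093,-0.22,-0.44,0,0, 0.093,-0.22,-0.44,0,0, 0.093,-0.22,-0.44,0,0]'
python3 - <<'E'
from h import *
import cv2
for n in("side","top"): cv2.imwrite(f"pics/{n}7.png",r.camera(n)[:,:,::-1])
E
```

```text
[ 0.02892064  0.05287844 -0.198     ]
[ 0.02410305  0.04755433 -0.168     ]
time_s: 7.15
ee_pos: [0.5401, 0.0953, 0.2153]
tool_rot: [-3.124, -0.002, -1.429]
ft_force: [-0.1, 0.3, 1.2]
opening: 0.0932
time_s: 8.55
ee_pos: [0.3202, -0.3436, 0.2147]
tool_rot: [-3.124, -0.0, -1.428]
ft_force: [0.3, 0.1, 0.6]
opening: 0.0929
```

View pics/side7.png

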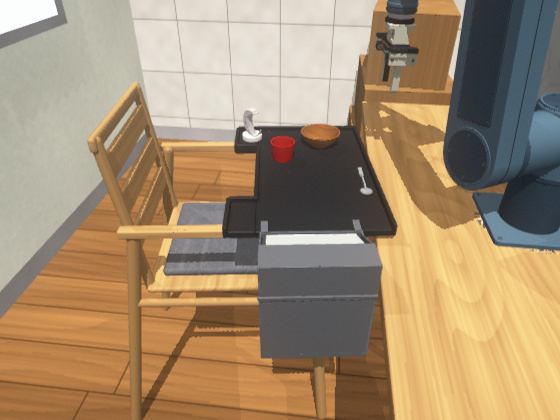

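View pics/top7.png

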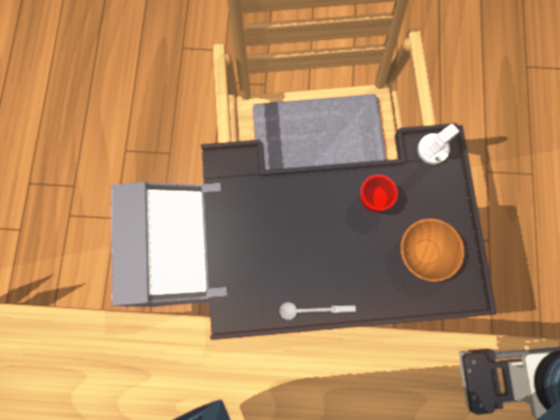

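The pot is off the tray and the flap is shut: the white panel at (178, 243) in the top view looks as it did at the start. The cup (379, 193), bowl (432, 249), spoon (318, 310) and moon (434, 148) have not moved. The robot is clear of everything.

```bash
python3 -c "
from rig import r
print(r.finish_job())"
```

```text
the job is handed in; nothing more can be done
None
```

The yoghurt pot is in the waste caddy and the flap has swung shut. I handed the job in at about 8.7 s with the robot touching nothing.

I lowered the open gripper over the pot without pinching it. The front finger pushed the flap open while the rear finger slid the pot over the sill. I held the flap until the pot had dropped, then backed out and moved away.

- **Pot:** with the flap still held open, the top camera showed it inside the caddy. Its apparent size and position matched it standing on the floor, about 29 mm along x and 53 mm past the sill in the caddy's frame.
- **Final views:** the tray is clear of the pot and the flap is shut. The bowl, cup, spoon and night light look unmoved by eye.
- **Forces:** the wrist read no more than about 3 N at any reading I took.

**What disagreed with the given figures:** the fingertips measured about 7 mm thick, not the 17 mm I took from the 128 mm over the backs. By my estimate the flap was therefore only about 0.5 rad open when the pot began to tip. I pushed straight on to about 0.75 rad as the pot fell. I have no picture of the fall itself, so I can't rule out that the pot brushed the flap on the way down.

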